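Nest the empty stock bins

TASK

Put the three empty parts bins away nested: first set the empty blue bin upright in the large grey bin, then set the small yellow bin upright inside the blue one, each resting flat on the floor of the bin around it. Lower them in rather than dropping them, do not push or carry the grey bin away from its place, and leave the other blue bin, the one full of fittings, where it is.

Things in the scene. Friction and masses are not known exactly. Their poses are not given: they have to be found in the camera images.
- large_bin: Large open grey plastic bin, rectangular, 178 (its x) by 134 (its y) by 75 high, walls and floor 4 thick (inside 170 by 126), empty, about 0.7 kg, loose on the table. Origin: centre of its underside; z up, x along its long side.
- blue_bin: EMPTY open blue plastic bin, rectangular, 140 (its x) by 64 (its y) by 62 high, walls and floor 4 thick (inside 132 by 56), about 0.16 kg. It can be gripped from above across its 64 mm width, on the outside. Origin: centre of its underside; z up, x along its long side.
- yellow_bin: Small empty open yellow plastic bin, rectangular, 60 (its x) by 36 (its y) by 50 high, walls and floor 3 thick, about 0.05 kg. It can be gripped from above on the outside across either side; gripped across its 60 mm length (ends), there is room for the fingers inside the blue bin when the two bins' long sides are parallel. Origin: centre of its underside; z up, x along its long side.
- full_bin: Blue plastic bin just like the empty one (140 by 64 by 62 high) but heaped full of metal pipe fittings, the top of the heap about 67 above the table; it is not part of the job. Origin: centre of its underside; z up, x along its long side.
Things that resemble listed ones, but are neither listed nor needed, are in the scene too. What is shaped like the blue_bin but green is not meant.

How it is judged:
By the outcome, as a careful person would: the job done as asked, in the order asked, and still so for the second after the job is handed in, with the robot touching nothing.
It also fails if it takes over 64 s, if anything falls off the work surface, if the arm or the gripper's body presses on something with over 40 N, if the wrist force passes 120 N, or if a joint passes its speed limit or range.

ROBOT

A 6-joint arm with a two-finger parallel gripper is mounted at the origin on the work surface. World frame = base frame: x ahead of the robot, y to its left, z up, the work surface at z = 0. Lengths are in m, angles in degrees, forces in N, time in s.
With the tool pointing down it reaches from about 0.4 to 0.825 m from the base axis. Payload 7 kg.
Tool frame: the origin (TCP) lies between the finger pads; the fingertips stand 19 mm ahead of it and the grasp point (between the pads) is the TCP; z points along the fingers, y is the line along which they close (so a half turn about z gives the same grasp; the last joint's range is limited). The gripper opens to 88 mm and grips with 3 to 60 N. Pads are 19 mm wide; open, the fingers measure 130 mm over their backs; the gripper's body (78 mm by 193 mm) begins 47 mm behind the grasp point.
Start: joints at [-48.466, 20.546, 0.682, 0, -70.136, -16.507], TCP at [0.286, -0.612, 0.246] pointing down, gripper open.
Joint ranges: [-176.03, 176.03], [-82.01, 121.73], [-58.28, 71.71], [-173.87, 95.51], [-174.79, -0.11], [-173.66, 173.66]. Speed limits (degrees/s): [136.94, 136.94, 172.46, 180, 180, 180].

INTERFACE

Orientations are given as [roll, pitch, yaw] about the fixed x, y, z axes, in that order (R = Rz(yaw) Ry(pitch) Rx(roll)).
In Python, from plant import r gives the robot as it stands. The module is installed in compiled form; this text tells all that it offers.
- The arm moves only by the shell command python3 -m pendant 'ROWS' [OPENING] [FORCE]. ROWS is JSON, a list of rows, each a list of 6 numbers: the shift along the tool's x, y, z in mm, then the turn, a rotation vector about the tool's x, y, z in rad. In form: [[tx, ty, tz, wx, wy, wz], ...]. A call has 1 to 20 rows; each row is the pose to reach, as a shift and turn from the pose commanded when the call began, along the tool's axes at that moment; what a row does not reach only later rows make up. A row lasts 1/8 s, in which the tool goes at most 62.5 mm and 10.7 degrees, less where a joint would pass 70% of its speed; a pose out of reach is approached as far as the arm can. A call with a gripper value outside its range is refused whole. OPENING is the finger opening in mm, from 0 to 87.6, set as the call begins (- or left out, the last holds). The fingers move at their own pace and stop on an object; FORCE is the grip in N (left out, the last holds). Time passes only in rows, so rows that repeat a pose let the fingers close. It gives the time, the measured TCP pose, the force, the opening and the grip force at its end, in the units of the state.
- r.get_state(): the state, without advancing time (a new reading comes with each control period).
- r.capture(name): name is "scene" or "top"; returns the picture (480x640x3 uint8, red, green, blue); there is no depth.
- r.camera_params(name): a dict with "mtx" (3x3 intrinsics, pixels), "rvec" (rotation vector, rad) and "tvec" (3), from world to camera coordinates, as OpenCV has them. Camera axes: x right, y down, z forward; pixel columns grow to the right and rows downward; lengths in m; the calibration is good to about 2 mm. A picture is of the moment at which its call begins. camera_params takes no time and is no camera call.
- r.close_job(): hands the job in; it is judged then, once.
The state is a dict: "time_s": time; "joints": joint angles; "qd": joint speeds; "joint_torque": joint torques, N m; "tcp_pos": TCP position; "eef_rot": TCP orientation; "contact_force": force on the tool from outside, world axes, zero at the start; "moment": the same for the moment, N m; "gripper_width": finger opening in m; "gripper_force": force on a finger pad.
Only numpy, scipy, OpenCV 4.12 (cv2) and the standard library are available. Lean on these libraries where they do the work, as an engineer would, in place of code of your own. Each camera call takes 0.05 s, during which the arm holds its last target. There are 200 camera calls.

## Working session

There is one attempt and no reset: what is moved stays moved. The work goes in short steps, Python scripts to look and compute and a shell command to move; the robot and the scene stay as the last step left them, time stands still between calls to the robot, and variables do not carry over. Pictures are saved under pics/ and viewed, at most 10 in all, crops included, and the job is handed in when it is done.

```bash
mkdir -p pics; python3 - <<'E'
from plant import r
import cv2,numpy as np
for n in("scene","top"):
    im=r.capture(n); cv2.imwrite(f"pics/{n}0.png",im[:,:,::-1])
    p=r.camera_params(n); R=cv2.Rodrigues(np.array(p["rvec"]))[0]
    print(n,np.round(p["mtx"],1).tolist(),"C",-R.T@np.ravel(p["tvec"]),"fwd",R[2],"right",R[0])
s=r.get_state();print(s["time_s"],s["tcp_pos"],s["eef_rot"],s["gripper_width"])
E
```

```text
scene [[480.8, 0.0, 321.1], [0.0, 480.8, 237.7], [0.0, 0.0, 1.0]] C [ 1.00375153 -0.50413657  0.62687424] fwd [-0.50299561  0.51234058 -0.69606217] right [0.71046695 0.70371574 0.00456909]
top [[606.9, 0.0, 321.5], [0.0, 606.9, 251.3], [0.0, 0.0, 1.0]] C [ 0.48943996 -0.07850187  1.0571406 ] fwd [ 0.08037877  0.00867886 -0.99672661] right [ 0.01593184 -0.99984554 -0.00742123]
0.1 [ 0.28536496 -0.61127387  0.24470646] [ 1.79914740e+02 -7.82765803e-03 -1.54978094e+02] 0.08762604413428876
```

View pics/scene0.png

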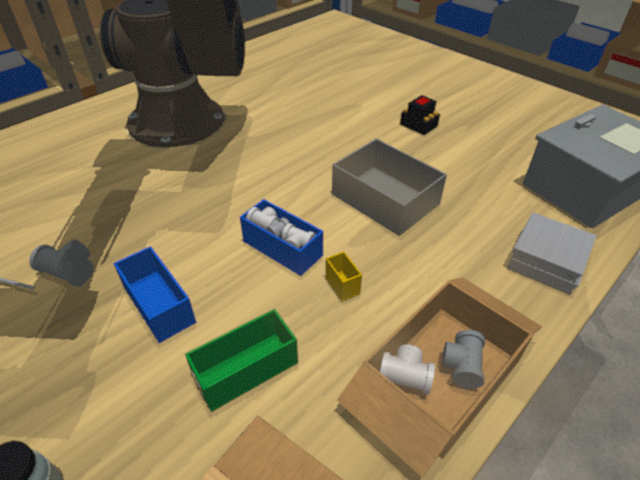

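View pics/top0.png

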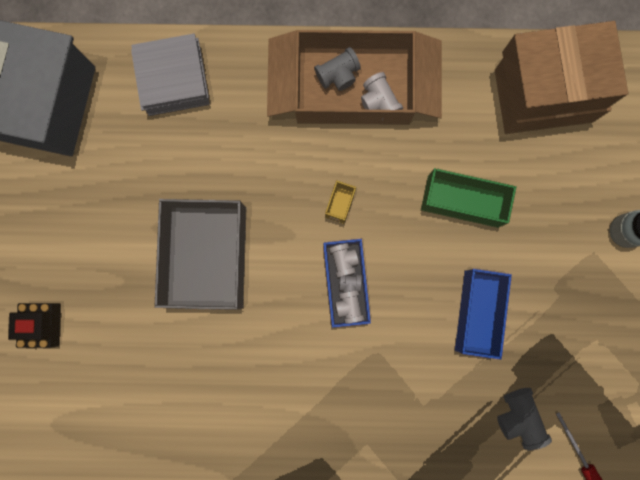

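```bash
cat > h.py <<'E'
import cv2,numpy as np
from plant import r
P={n:r.camera_params(n) for n in("scene","top")}
def ray(n,uv):
    p=P[n];K=np.array(p["mtx"]);R=cv2.Rodrigues(np.array(p["rvec"]))[0]
    C=-R.T@np.ravel(p["tvec"]);d=R.T@np.linalg.inv(K)@[uv[0],uv[1],1];return C,d/np.linalg.norm(d)
def plane(n,uv,z):
    C,d=ray(n,uv);return C+d*(z-C[2])/d[2]
def tri(a,b):  # top px, scene px -> point, gap
    C1,d1=ray("top",a);C2,d2=ray("scene",b)
    s=np.linalg.lstsq(np.c_[d1,-d2],C2-C1,rcond=None)[0]
    p,q=C1+s[0]*d1,C2+s[1]*d2;return (p+q)/2,np.linalg.norm(p-q)
def tile(im,c,w,h,k):
    x,y=c[0]-w//2,c[1]-h//2
    t=cv2.resize(im[y:y+h,x:x+w],None,fx=k,fy=k,interpolation=cv2.INTER_CUBIC)
    for i in range(0,w,10):
        cv2.line(t,(i*k,0),(i*k,6 if (x+i)%10 else 6),(255,255,255),1)
    return t,(x,y)
E
python3 - <<'E'
from h import *
t=cv2.imread("pics/top0.png");s=cv2.imread("pics/scene0.png")
ts=[]
for im,c in((t,(483,313)),(t,(341,203)),(t,(200,255)),(s,(154,293)),(s,(343,276)),(s,(388,186))):
    k=266/ (60 if c in((341,203),(343,276)) else 130); w=int(266/k);h=int(298/k)
    x,y=c[0]-w//2,c[1]-h//2
    a=cv2.resize(im[y:y+h,x:x+w],(266,298),interpolation=cv2.INTER_CUBIC)
    for X in range((x//10+1)*10,x+w,10):
        px=int((X-x)*266/w);cv2.line(a,(px,0),(px,297),(255,255,255) if X%50==0 else (150,150,150),1) if X%50==0 or w<70 else cv2.line(a,(px,0),(px,5),(255,255,255),1)
    for Y in range((y//10+1)*10,y+h,10):
        py=int((Y-y)*298/h);cv2.line(a,(0,py),(265,py),(255,255,255),1) if Y%50==0 or w<70 else cv2.line(a,(0,py),(5,py),(255,255,255),1)
    print(c,x,y,w,h);ts.append(a)
cv2.imwrite("pics/mos.png",np.vstack([np.hstack(ts[:3]),np.hstack(ts[3:])]))
# mask polygons
for n,im in(("top",t),("scene",s)):
    hsv=cv2.cvtColor(im,cv2.COLOR_BGR2HSV)
    M={"blue":cv2.inRange(hsv,(105,150,40),(128,255,255)),"yel":cv2.inRange(hsv,(20,170,60),(32,255,255)),"grey":cv2.inRange(hsv,(0,0,30),(179,45,170))}
    for k,m in M.items():
        m=cv2.morphologyEx(m,cv2.MORPH_CLOSE,np.ones((3,3)))
        for c in cv2.findContours(m,cv2.RETR_EXTERNAL,cv2.CHAIN_APPROX_NONE)[0]:
            if 250<cv2.contourArea(c)<12000 and c[:,0,1].min()>100:
                q=cv2.approxPolyDP(cv2.convexHull(c),2,True)[:,0]
                print(n,k,q.tolist())
E
```

```text
(483, 313) 418 241 130 145
(341, 203) 311 170 60 67
(200, 255) 135 183 130 145
(154, 293) 89 221 130 145
(343, 276) 313 243 60 67
(388, 186) 323 114 130 145
top blue [[473, 270], [509, 275], [500, 357], [462, 351]]
top grey [[524, 388], [531, 390], [550, 438], [546, 445], [533, 449], [525, 448], [507, 438], [498, 421], [504, 396]]
top grey [[339, 240], [358, 244], [366, 316], [359, 325], [335, 322], [327, 246]]
top grey [[639, 210], [639, 245], [626, 246], [616, 242], [611, 235], [614, 220]]
top grey [[160, 199], [239, 201], [243, 245], [241, 288], [236, 308], [155, 306]]
scene blue [[151, 248], [186, 295], [194, 320], [160, 341], [125, 288], [115, 265], [118, 261]]
scene blue [[241, 216], [264, 200], [320, 230], [321, 255], [300, 274], [245, 241]]
scene yel [[344, 252], [361, 275], [359, 293], [342, 300], [326, 277], [326, 258]]
scene grey [[33, 451], [44, 457], [60, 474], [61, 479], [27, 479]]
scene grey [[25, 445], [29, 449], [31, 462], [25, 474], [19, 479], [0, 479], [0, 447], [11, 442]]
scene grey [[429, 391], [424, 392], [394, 382], [382, 373], [380, 368], [426, 377], [431, 384]]
scene grey [[465, 330], [475, 330], [484, 338], [482, 383], [470, 388], [457, 384], [443, 365], [446, 342]]
scene grey [[92, 272], [81, 285], [74, 285], [33, 268], [30, 257], [39, 246], [75, 240], [88, 250]]
scene grey [[533, 213], [595, 235], [578, 285], [569, 293], [508, 267], [514, 246]]
scene grey [[246, 216], [255, 204], [270, 207], [314, 234], [298, 247]]
scene grey [[333, 180], [344, 179], [406, 214], [413, 223], [399, 234], [335, 195], [332, 191]]
scene grey [[334, 164], [377, 139], [445, 176], [439, 196], [403, 207], [377, 194]]
scene grey [[605, 105], [639, 121], [639, 198], [592, 227], [524, 185], [523, 181], [538, 134]]
```

View pics/mos.png

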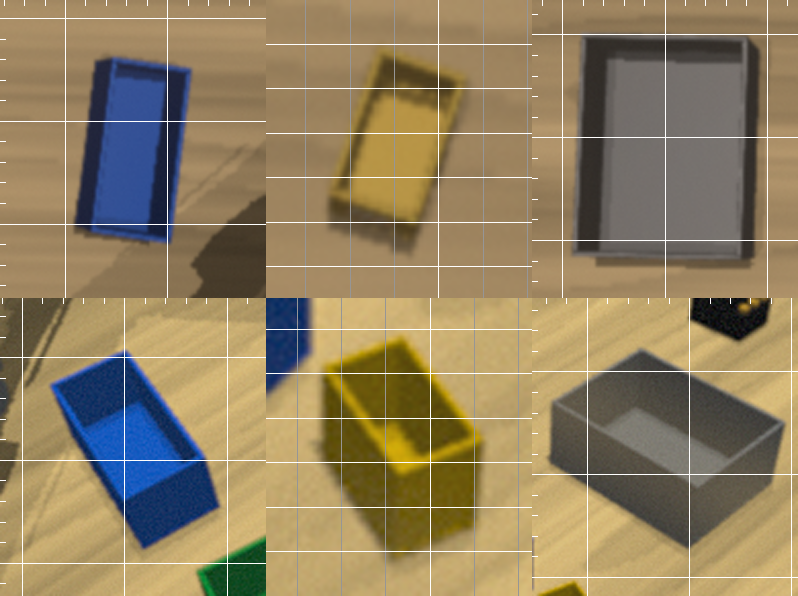

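```bash
python3 - <<'E'
from h import *
D={"blue":([(472.3,269.2),(511.4,274.1),(501.6,358.8),(462.3,353.5)],[(189.7,298.9),(150.1,319.3),(114.4,262.8),(150.1,247.3)]),
"yel":([(336.9,181.2),(356.1,188.4),(345.3,219.9),(325.4,213.8)],[(361.7,274.3),(343.7,282.3),(326.1,258.7),(343.7,252)]),
"grey":([(159.9,201.5),(240.1,201),(238.6,308.5),(155,306.6)],[(446.2,174.8),(405.1,205.5),(332.3,164.6),(376.8,139.3)])}
for k,(a,b) in D.items():
    X=[tri(p,q) for p,q in zip(a,b)]
    Q=np.array([x[0] for x in X]);print(k,(Q*1e3).round().tolist(),"gaps",[round(x[1]*1e3,1) for x in X])
    l=Q[0]-Q[3]+Q[1]-Q[2];w=Q[0]-Q[1]+Q[3]-Q[2]
    print("  c",(Q.mean(0)*1e3).round(1),"len",np.linalg.norm(l)*500,"wid",np.linalg.norm(w)*500,"yaw",np.degrees(np.arctan2(l[1],l[0])),"yaw from w",np.degrees(np.arctan2(-w[0],w[1])))
E
```

```text
blue [[545.0, -318.0, 57.0], [538.0, -381.0, 59.0], [400.0, -363.0, 61.0], [407.0, -302.0, 57.0]] gaps [np.float64(0.7), np.float64(1.7), np.float64(2.4), np.float64(0.5)]
  c [ 472.3 -341.2   58.3] len 138.81328160716347 wid 62.56336267217085 yaw -7.071504699628296 yaw from w -6.1535929581710915
yel [[690.0, -93.0, 48.0], [680.0, -125.0, 46.0], [625.0, -108.0, 47.0], [635.0, -75.0, 46.0]] gaps [np.float64(2.1), np.float64(3.8), np.float64(2.2), np.float64(1.3)]
  c [ 657.5 -100.2   46.9] len 57.76397465845582 wid 34.128890015173205 yaw -17.75837440514479 yaw from w -17.462139387941463
grey [[648.0, 198.0, 70.0], [651.0, 66.0, 74.0], [475.0, 63.0, 75.0], [475.0, 199.0, 71.0]] gaps [np.float64(3.0), np.float64(3.2), np.float64(2.1), np.float64(1.0)]
  c [562.3 131.6  72.4] len 174.5099426550275 wid 134.2362910998145 yaw 0.35989427815705743 yaw from w 0.3666331331913025
```

```bash
cat >> h.py <<'E'
from scipy.spatial.transform import Rotation as Ro
def go(x,y,z,yaw):
    s=r.get_state();R=Ro.from_euler("xyz",s["eef_rot"],degrees=True)
    t=R.inv().apply(np.array([x,y,z])-s["tcp_pos"])*1e3
    w=(R.inv()*Ro.from_euler("xyz",[180,0,yaw],degrees=True)).as_rotvec()
    print("t",s["time_s"],"tcp",np.round(s["tcp_pos"],4),np.round(s["eef_rot"],2),"F",np.round(s["contact_force"],1),"w",round(s["gripper_width"]*1e3,1),"g",round(s["gripper_force"],1))
    print("row",t.round(1),w.round(4))
E
python3 - <<'E'
from h import *
go(.472,-.341,.13,173.3)
for uv in((325,241),(361,240),(330,326),(369,323)):print(plane("top",uv,.062).round(3))
E
```

```text
t 0.1 tcp [ 0.2854 -0.6113  0.2447] [ 1.7991e+02 -1.0000e-02 -1.5498e+02] F [-0.7 -0.1 -0.1] w 87.6 g 0.0
row [-283.5  165.8  114.9] [ 1.400e-03 -5.000e-04  5.537e-01]
[ 0.587 -0.075  0.062]
[ 0.589 -0.135  0.062]
[ 0.448 -0.086  0.062]
[ 0.454 -0.149  0.062]
```

```bash
python3 -m pendant '[[-50,30,20,0,0,0.1],[-100,60,40,0,0,0.2],[-150,90,60,0,0,0.3],[-200,120,80,0,0,0.4],[-250,146,100,0,0,0.5],[-283.5,166,115,0,0,0.554],[-283.5,166,115,0,0,0.554],[-283.5,166,115,0,0,0.554],[-283.5,166,115,0,0,0.554]]' 87.6 15; python3 - <<'E'
from h import *
go(.472,-.341,.046,173.3)
E
```

```text
time_s: 1.23
tcp_pos: [0.4718, -0.3421, 0.1309]
eef_rot: [-180.0, 0.0, 173.2]
contact_force: [-0.6, -0.6, 0.5]
gripper_width: 0.0875
gripper_force: 0.0
t 1.225 tcp [ 0.4718 -0.3421  0.1309] [-1.7999e+02  3.0000e-02  1.7324e+02] F [-0.6 -0.6  0.5] w 87.5 g 0.0
row [ 0.   1.1 84.9] [-0.0002  0.0005 -0.0011]
```

```bash
python3 -m pendant '[[0,1,20,0,0,0],[0,1,40,0,0,0],[0,1,60,0,0,0],[0,1,75,0,0,0],[0,1,85,0,0,0],[0,1,85,0,0,0],[0,1,85,0,0,0]]'; python3 -m pendant '[[0,0,0,0,0,0],[0,0,0,0,0,0],[0,0,0,0,0,0],[0,0,0,0,0,0],[0,0,0,0,0,0],[0,0,0,0,0,0],[0,0,0,0,0,0]]' 50 15
```

```text
time_s: 2.1
tcp_pos: [0.4727, -0.3405, 0.0461]
eef_rot: [-180.0, 0.0, 173.3]
contact_force: [0.3, 0.1, 0.1]
gripper_width: 0.0875
gripper_force: 0.0
time_s: 2.98
tcp_pos: [0.4725, -0.3403, 0.0459]
eef_rot: [-180.0, 0.0, 173.3]
contact_force: [-0.4, 1.3, 5.9]
gripper_width: 0.0639
gripper_force: 15.0
```

```bash
python3 -m pendant '[[0,0,-10,0,0,0],[0,0,-25,0,0,0],[0,0,-50,0,0,0],[0,0,-80,0,0,0],[0,0,-110,0,0,0],[0,0,-130,0,0,0],[0,0,-130,0,0,0],[0,0,-130,0,0,0]]'; python3 - <<'E'
from h import *
cv2.imwrite("pics/s1.png",r.capture("scene")[:,:,::-1])
go(.5625,.1315,.176,180.4)
E
```

```text
time_s: 3.98
tcp_pos: [0.4718, -0.34, 0.175]
eef_rot: [180.0, -0.0, 173.3]
contact_force: [-0.2, 0.3, -2.0]
gripper_width: 0.0638
gripper_force: 15.0
t 4.025 tcp [ 0.4716 -0.3399  0.1746] [ 1.7996e+02 -9.0000e-02  1.7327e+02] F [ 0.9 -0.5 -1. ] w 63.8 g 15.0
row [-35.  478.8  -1.1] [ 0.0008 -0.0015 -0.1245]
```

View pics/s1.png

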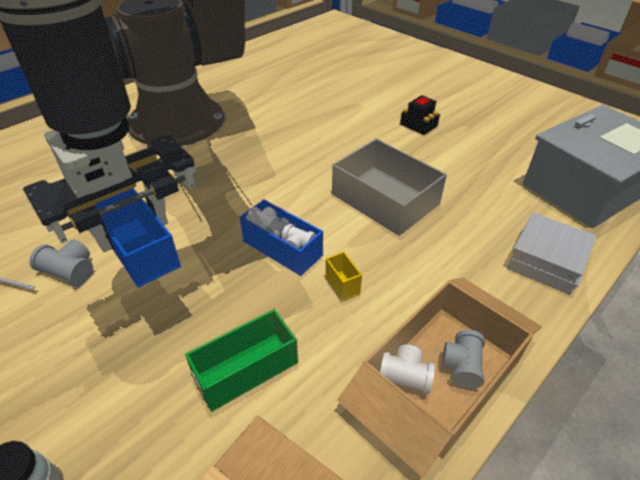

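The scene view shows the blue bin (around 140,235) lifted level in the gripper; everything else is undisturbed.

```bash
python3 -m pendant '[[-2,25,0,0,0,0],[-4,60,0,0,0,-0.02],[-7,100,0,0,0,-0.03],[-10,145,0,0,0,-0.04],[-14,190,0,0,0,-0.05],[-17,235,0,0,0,-0.06],[-20,280,0,0,0,-0.07],[-23,325,0,0,0,-0.08],[-26,370,0,0,0,-0.09],[-29,410,0,0,0,-0.1],[-32,440,0,0,0,-0.11],[-34,465,0,0,0,-0.12],[-35,479,0,0,0,-0.124],[-35,479,0,0,0,-0.124],[-35,479,0,0,0,-0.124],[-35,479,0,0,0,-0.124]]'; python3 - <<'E'
from h import *
cv2.imwrite("pics/t2.png",r.capture("top")[:,:,::-1])
cv2.imwrite("pics/s2.png",r.capture("scene")[:,:,::-1])
a=cv2.imread("pics/t2.png")[130:380,60:360];b=cv2.imread("pics/s2.png")[60:310,250:550]
cv2.imwrite("pics/m2.png",cv2.resize(np.hstack([a,b]),(800,333)))
go(.5625,.1315,.055,180.4)
E
```

```text
time_s: 6.02
tcp_pos: [0.5629, 0.1305, 0.1757]
eef_rot: [-180.0, -0.0, -179.7]
contact_force: [0.4, -0.5, -1.1]
gripper_width: 0.0638
gripper_force: 15.0
t 6.125 tcp [0.563  0.1307 0.1757] [ 1.7999e+02  1.0000e-02 -1.7966e+02] F [-0.2  0.4 -2.5] w 64.2 g 15.0
row [  0.5   0.8 120.7] [ 0.0001  0.0002 -0.001 ]
```

View pics/m2.png

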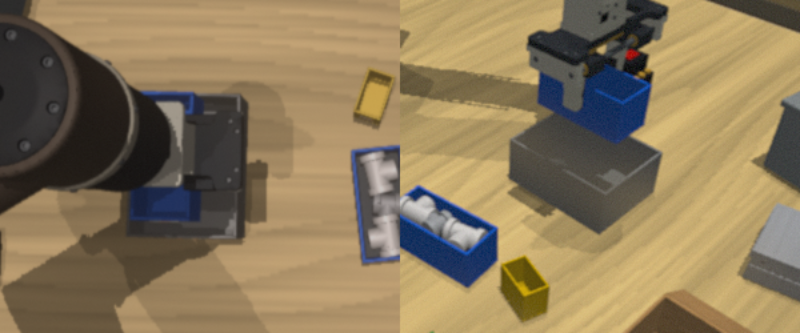

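The blue bin hangs over the grey one, long sides parallel and inside its outline. I'm lowering it now.

```bash
python3 -m pendant '[[0.5,1,20,0,0,0],[0.5,1,40,0,0,0],[0.5,1,60,0,0,0],[0.5,1,80,0,0,0],[0.5,1,98,0,0,0],[0.5,1,110,0,0,0],[0.5,1,117,0,0,0],[0.5,1,119,0,0,0],[0.5,1,119,0,0,0]]'; python3 -m pendant '[[0,0,1.5,0,0,0],[0,0,3,0,0,0],[0,0,4.5,0,0,0],[0,0,5.5,0,0,0],[0,0,5.5,0,0,0]]'
```

```text
time_s: 7.25
tcp_pos: [0.5628, 0.1325, 0.0569]
eef_rot: [180.0, 0.0, -179.6]
contact_force: [0.4, 0.4, -1.4]
gripper_width: 0.064
gripper_force: 15.0
time_s: 7.88
tcp_pos: [0.5625, 0.1323, 0.051]
eef_rot: [-180.0, -0.0, -179.6]
contact_force: [0.0, 0.5, -1.5]
gripper_width: 0.064
gripper_force: 15.0
```

```bash
python3 -m pendant '[[0,0,0.7,0,0,0],[0,0,1.2,0,0,0],[0,0,1.2,0,0,0]]';  python3 -m pendant '[[0,0,0.3,0,0,0],[0,0,0.6,0,0,0],[0,0,0.6,0,0,0]]'
```

```text
time_s: 8.25
tcp_pos: [0.5626, 0.1323, 0.0499]
eef_rot: [-180.0, 0.0, -179.6]
contact_force: [-0.7, -0.3, -1.3]
gripper_width: 0.0644
gripper_force: 15.0
time_s: 8.62
tcp_pos: [0.5626, 0.1324, 0.0499]
eef_rot: [180.0, 0.0, -179.6]
contact_force: [-4.0, -0.5, 6.0]
gripper_width: 0.0639
gripper_force: 15.0
```

Contact was felt at the expected height. I'll open only to 76 mm so the fingers clear the grey walls, then rise.

```bash
python3 -m pendant '[[0,0,0,0,0,0],[0,0,0,0,0,0],[0,0,0,0,0,0],[0,0,0,0,0,0]]' 76; python3 -m pendant '[[0,0,-10,0,0,0],[0,0,-30,0,0,0],[0,0,-60,0,0,0],[0,0,-90,0,0,0],[0,0,-110,0,0,0],[0,0,-110,0,0,0]]'; python3 - <<'E'
from h import *
go(.6575,-.100,.14,-107.6)
E
```

```text
time_s: 9.12
tcp_pos: [0.5626, 0.1323, 0.0492]
eef_rot: [-180.0, -0.0, -179.6]
contact_force: [-0.0, -0.1, 0.1]
gripper_width: 0.0762
gripper_force: 0.0
time_s: 9.88
tcp_pos: [0.5636, 0.1328, 0.1617]
eef_rot: [179.9, 0.2, -179.6]
contact_force: [0.8, 0.6, 0.1]
gripper_width: 0.0759
gripper_force: 0.0
t 9.875 tcp [0.5636 0.1328 0.1617] [ 179.89    0.21 -179.6 ] F [0.8 0.6 0.1] w 75.9 g 0.0
row [ -92.2 -233.5   21.6] [-7.0000e-04  4.4000e-03 -1.2566e+00]
```

```bash
python3 -m pendant '[[-9,-23,2,0,0,-0.12],[-18,-46,4,0,0,-0.26],[-30,-75,6,0,0,-0.4],[-42,-105,9,0,0,-0.54],[-54,-135,12,0,0,-0.68],[-66,-165,15,0,0,-0.82],[-78,-195,18,0,0,-0.96],[-86,-217,20,0,0,-1.1],[-92,-233,21,0,0,-1.2],[-92,-233.5,21,0,0,-1.2566],[-92,-233.5,21,0,0,-1.2566],[-92,-233.5,21,0,0,-1.2566],[-92,-233.5,21,0,0,-1.2566]]' 72; python3 - <<'E'
from h import *
t=r.capture("top")[:,:,::-1];s=r.capture("scene")[:,:,::-1]
cv2.imwrite("pics/m3.png",np.hstack([cv2.resize(t[180:330,130:330],(400,300)),cv2.resize(s[110:335,260:500],(400,375))[:300]]))
cv2.imwrite("pics/t3.png",t);cv2.imwrite("pics/s3.png",s)
go(.6575,-.100,.036,-107.6)
E
```

```text
time_s: 11.5
tcp_pos: [0.656, -0.1002, 0.1382]
eef_rot: [180.0, 0.0, -107.6]
contact_force: [-0.2, 0.4, -0.2]
gripper_width: 0.0725
gripper_force: 0.0
t 11.6 tcp [ 0.6561 -0.1002  0.1383] [-180.      0.   -107.62] F [-0.6 -0.5 -0.6] w 72.0 g 0.0
row [ -0.6  -1.2 102.3] [-0.      0.0001 -0.0003]
```

View pics/m3.png

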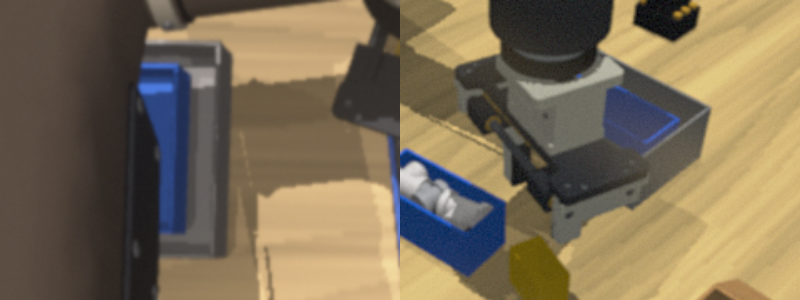

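The blue bin sits flat and parallel inside the grey one; the gripper is above the yellow bin. Descending.

```bash
python3 -m pendant '[[-0.6,-1,25,0,0,0],[-0.6,-1,50,0,0,0],[-0.6,-1,60,0,0,0],[-0.6,-1,68,0,0,0],[-0.6,-1,68,0,0,0]]'; python3 - <<'E'
from h import *
s=r.capture("scene")[:,:,::-1]
cv2.imwrite("pics/m4.png",cv2.resize(s[200:330,270:430],(640,520)))
go(.6575,-.100,.036,-107.6)
E
```

```text
time_s: 12.22
tcp_pos: [0.6573, -0.1002, 0.0702]
eef_rot: [180.0, -0.0, -107.6]
contact_force: [0.1, 0.3, 0.1]
gripper_width: 0.0717
gripper_force: 0.0
t 12.275 tcp [ 0.6576 -0.1003  0.0707] [-179.97    0.   -107.61] F [ 1.  -0.2  0.1] w 71.8 g 0.0
row [-0.2  0.2 34.7] [-0.0005  0.0001 -0.0001]
```

View pics/m4.png

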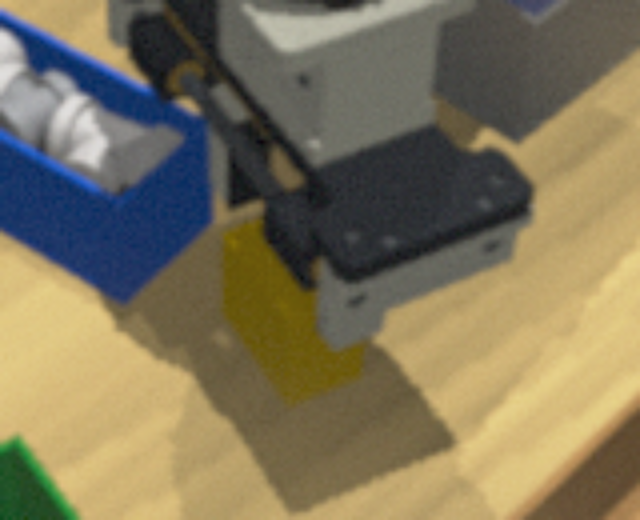

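The near finger stands just outside the yellow bin's end, the far one clear of the full bin. Going down the last 35 mm and closing.

```bash
python3 -m pendant '[[0,0,4,0,0,0],[0,0,9,0,0,0],[0,0,18,0,0,0],[0,0,28,0,0,0],[0,0,34,0,0,0],[0,0,34,0,0,0]]'; python3 -m pendant '[[0,0,0,0,0,0],[0,0,0,0,0,0],[0,0,0,0,0,0],[0,0,0,0,0,0],[0,0,0,0,0,0],[0,0,0,0,0,0]]' 45 8
```

```text
time_s: 13.02
tcp_pos: [0.6569, -0.1003, 0.0354]
eef_rot: [179.9, -0.0, -107.6]
contact_force: [0.6, -0.2, -0.1]
gripper_width: 0.072
gripper_force: 0.0
time_s: 13.78
tcp_pos: [0.6576, -0.1002, 0.0366]
eef_rot: [-180.0, 0.0, -107.6]
contact_force: [-0.2, 0.6, 3.3]
gripper_width: 0.06
gripper_force: 8.0
```

```bash
python3 -m pendant '[[0,0,-10,0,0,0],[0,0,-25,0,0,0],[0,0,-50,0,0,0],[0,0,-80,0,0,0],[0,0,-105,0,0,0],[0,0,-125,0,0,0],[0,0,-125,0,0,0],[0,0,-125,0,0,0]]'; python3 - <<'E'
from h import *
go(.5626,.1323,.162,-89.6)
E
```

```text
time_s: 14.78
tcp_pos: [0.6568, -0.1002, 0.1611]
eef_rot: [180.0, 0.0, -107.6]
contact_force: [0.2, 0.0, -1.2]
gripper_width: 0.06
gripper_force: 8.0
t 14.775 tcp [ 0.6568 -0.1002  0.1611] [ 1.7997e+02  1.0000e-02 -1.0763e+02] F [ 0.2  0.  -1.2] w 60.0 g 8.0
row [-193.   160.2   -0.8] [ 4.000e-04  3.000e-04 -3.146e-01]
```

```bash
python3 -m pendant '[[-12,10,0,0,0,-0.02],[-30,25,0,0,0,-0.05],[-52,43,0,0,0,-0.09],[-76,63,0,0,0,-0.13],[-100,83,0,0,0,-0.17],[-124,103,0,0,0,-0.21],[-148,123,0,0,0,-0.25],[-168,140,0,0,0,-0.28],[-183,152,0,0,0,-0.3],[-193,160,0,0,0,-0.315],[-193,160,0,0,0,-0.315],[-193,160,0,0,0,-0.315],[-193,160,0,0,0,-0.315]]'; python3 - <<'E'
from h import *
t=r.capture("top")[:,:,::-1];s=r.capture("scene")[:,:,::-1]
cv2.imwrite("pics/m5.png",np.hstack([cv2.resize(t[180:330,110:310],(400,300)),cv2.resize(s[70:220,300:500],(400,300))]))
go(.5626,.1323,.046,-89.6)
E
```

```text
time_s: 16.4
tcp_pos: [0.5633, 0.1315, 0.1611]
eef_rot: [180.0, -0.0, -89.6]
contact_force: [0.9, -0.1, -1.2]
gripper_width: 0.0602
gripper_force: 8.0
t 16.5 tcp [0.5633 0.1316 0.1612] [ 1.7999e+02 -1.0000e-02 -8.9620e+01] F [ 0.1  0.3 -0.4] w 59.8 g 8.0
row [ -0.7   0.7 115.2] [ 0.0001 -0.0001 -0.0003]
```

View pics/m5.png

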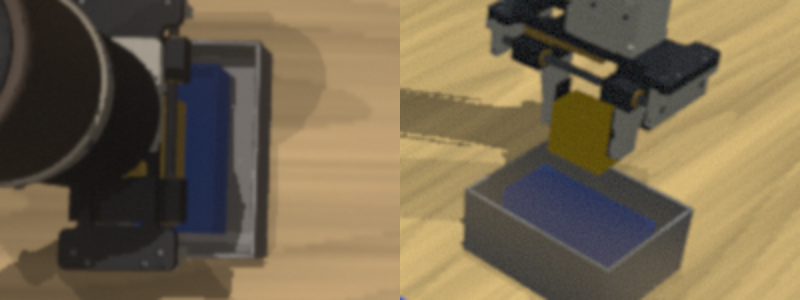

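```bash
python3 - <<'E'
from h import *
for uv in((224,212),(224,297),(213,212),(213,297)):print(plane("top",uv,.066).round(4))
for uv in((371,154),(427,182),(350,167)):print(plane("scene",uv,.066).round(4))
E
```

```text
[0.632  0.0919 0.066 ]
[0.4922 0.0879 0.066 ]
[0.6317 0.1101 0.066 ]
[0.492  0.1059 0.066 ]
[0.4975 0.1555 0.066 ]
[0.6338 0.1599 0.066 ]
[0.4975 0.0917 0.066 ]
```

The yellow bin hangs over the middle of the blue one, long sides parallel; the blue rim agrees with the release position within a few mm. Lowering.

```bash
python3 -m pendant '[[-0.5,0.5,20,0,0,0],[-0.5,0.5,40,0,0,0],[-0.5,0.5,60,0,0,0],[-0.5,0.5,78,0,0,0],[-0.5,0.5,94,0,0,0],[-0.5,0.5,104,0,0,0],[-0.5,0.5,109,0,0,0],[-0.5,0.5,110,0,0,0],[-0.5,0.5,110,0,0,0]]'; python3 -m pendant '[[0,0,1.5,0,0,0],[0,0,3,0,0,0],[0,0,4.5,0,0,0],[0,0,5.5,0,0,0],[0,0,5.5,0,0,0]]'
```

```text
time_s: 17.62
tcp_pos: [0.563, 0.1328, 0.0517]
eef_rot: [-180.0, 0.0, -89.6]
contact_force: [0.2, 0.4, -0.7]
gripper_width: 0.0601
gripper_force: 8.0
time_s: 18.25
tcp_pos: [0.5626, 0.1326, 0.0456]
eef_rot: [180.0, -0.0, -89.6]
contact_force: [-0.4, -0.4, -0.3]
gripper_width: 0.0602
gripper_force: 8.0
```

```bash
python3 -m pendant '[[0,0,0.5,0,0,0],[0,0,1,0,0,0],[0,0,1,0,0,0]]';  python3 -m pendant '[[0,0,0.3,0,0,0],[0,0,0.6,0,0,0],[0,0,0.6,0,0,0]]'
```

```text
time_s: 18.62
tcp_pos: [0.5627, 0.1326, 0.0447]
eef_rot: [180.0, -0.0, -89.6]
contact_force: [0.1, 0.1, 0.4]
gripper_width: 0.0597
gripper_force: 8.0
time_s: 19.0
tcp_pos: [0.5627, 0.1326, 0.0446]
eef_rot: [-180.0, 0.0, -89.6]
contact_force: [-2.5, 0.2, 5.3]
gripper_width: 0.0595
gripper_force: 8.0
```

```bash
python3 -m pendant '[[0,0,0,0,0,0],[0,0,0,0,0,0],[0,0,0,0,0,0],[0,0,0,0,0,0]]' 71; python3 -m pendant '[[0,0,-8,0,0,0],[0,0,-25,0,0,0],[0,0,-55,0,0,0],[0,0,-90,0,0,0],[0,0,-125,0,0,0],[0,0,-150,0,0,0],[30,0,-150,0,0,0],[70,0,-150,0,0,0],[115,0,-150,0,0,0],[160,0,-150,0,0,0],[205,0,-150,0,0,0],[250,0,-150,0,0,0],[280,0,-150,0,0,0],[300,0,-150,0,0,0],[300,0,-150,0,0,0],[300,0,-150,0,0,0]]'; python3 - <<'E'
from h import *
t=r.capture("top")[:,:,::-1];s=r.capture("scene")[:,:,::-1]
cv2.imwrite("pics/m6.png",np.hstack([cv2.resize(t[180:330,110:310],(400,300)),cv2.resize(s[70:220,300:500],(400,300))]))
E
```

```text
time_s: 19.5
tcp_pos: [0.5627, 0.1326, 0.0441]
eef_rot: [180.0, -0.0, -89.6]
contact_force: [0.6, 0.4, -0.1]
gripper_width: 0.0712
gripper_force: 0.0
time_s: 21.5
tcp_pos: [0.565, -0.1669, 0.1945]
eef_rot: [-180.0, 0.0, -89.6]
contact_force: [0.0, 0.6, 0.5]
gripper_width: 0.0712
gripper_force: 0.0
```

View pics/m6.png

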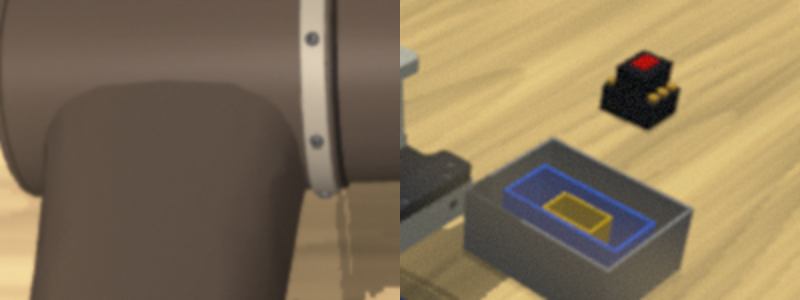

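The scene view shows the yellow bin flat in the blue one, and the blue one flat in the grey, all parallel. The grey bin's rim corners are where they were, and the gripper is clear. Handing in.

```bash
python3 -c "
from plant import r
print(r.close_job())"
```

```text
the job is handed in; nothing more can be done
None
```

The job is handed in: the yellow bin is nested upright in the empty blue bin, and the blue bin in the grey one, each lowered until it touched the floor beneath, with the grey bin in its place and the full bin not touched (about 22 s of 64 s).

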